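# Find the tight spot in a guide rail with a feeler blade

### The job

Take the orange-handled feeler blade out of its blue stand and set it upright, right down on the floor, in the wide green-marked entry bay of the aluminium guide rail. Then slide it along the straight wall into the narrow slot, feeling for the hidden sprung shoe that pinches the slot somewhere along it: push on gently until the blade is snug (a clear drag of about 8 N), do not force it on through the pinch, and let go, leaving it standing there to mark the tight spot. Leave the beakers and the bottle alone.

Things in the scene. Friction and masses are not known exactly. Their poses are not given: they have to be found in the camera images.
- blade: Loose feeler blade, about 0.12 kg, upright in the stand: steel, 50 mm long (x axis) x 5 mm thick (y axis) x 54 mm high, upright edges rounded, under an orange handle block 40 (x) x 18 (y) x 44 mm high. Origin at the centre of the blade's bottom edge, z up; handle from z = 50 to 94 mm. Same shape either way round. Grip the handle across its 18 mm.
- stand: Fixed blue block, 84 (x) x 44 (y) x 30 mm high, with a slot 52 x 7 mm along its x axis, 22 mm deep, in which the blade stands (its bottom 8 mm above the worktop). Origin at the centre of the underside. Its place and yaw vary.
- rail: Fixed aluminium guide rail, 230 mm along its x axis, on a dark foot plate; a groove along x, open at the top, floor 12 mm and top 52 mm above the worktop. Origin on the worktop, z up. The straight wall (scale ticks on top) has its inner face at y = -5 mm all along. The wide entry bay (green mark) is at the +x end. Place and yaw vary.
- bay (a point): Middle of the entry bay at its floor: (88, 4.5, 12) mm in the rail's frame, same axes. The bay is 19 mm wide (y = -5 to +14 mm), from x = 62 to 115 mm and open at the +x end; the 50 mm blade just fits here. From x = 62 to 45 mm a slanting wall narrows it to the slot.
- slot (a point): Start of the narrow slot at its floor: (45, -1.5, 12) mm in the rail's frame, same axes. From here to x = -115 mm the slot is 7 mm wide (y = -5 to +2 mm). A blade along x against the straight wall has its centre at y = -2.5 mm and slides towards -x.
- beaker_01: Loose glass beaker, 61 x 64 x 72 mm high, bystander; origin at the centre of its underside.
- beaker_02: Loose glass beaker, 61 x 64 x 72 mm high, bystander; origin at the centre of its underside.
- amber_bottle: Loose brown bottle with black cap, 55 mm across, 115 mm high, bystander; origin at the centre of its underside.
- slot_end (a point): Far end of the slot's floor, (-115, -1.5, 12) mm in the rail's frame. The hidden shoe sits in the slot's +y wall: a long ramp on a spring; the blade's centre first meets it anywhere from x = +37 to -40 mm. From there the drag along the slot grows by about 0.6 N per mm of travel, and at some 25 mm and 14 to 16 N the blade is being forced through. Friction holds it where it is left. Snug: 6 to 10 N of drag.
Things that resemble listed ones, but are neither listed nor needed, are in the scene too. What is meant by the blade is not purple or turquoise, and is the smaller of those in its own colour.

How it is judged:
On the way:
1. the blade is upright and fully down in the entry bay (x of blade in the frame of rail between 0.068 and 0.11 m and y of blade in the frame of rail between -0.007 and 0.016 m and z of blade in the frame of rail below 0.017 m and angle between blade's own z axis and vertical below 0.15 rad), for 0.1 s.
At the end, for the whole second after the job is handed in: The blade stands in the slot, released and at rest, upright within 0.12 rad, its bottom edge within 4 mm of the groove's floor, pinched snugly: the contact forces of rail and shoe on the blade (both sides and its weight) add up to 9.5 to 27 N, that is 4 to 13 N on each side (contact force between blade and rail between 9.5 and 27 N and x of blade in the frame of rail below 0.045 m and z of blade in the frame of rail between 0.009 and 0.016 m and y of blade in the frame of rail between -0.007 and 0.003 m and angle between blade's own z axis and vertical below 0.12 rad and linear speed of blade below 0.01 m/s and contact force between the fingers and blade below 0.1 N); the robot touches nothing.
It fails at once if the blade was forced: rail and shoe together pressed on it with more than 34 N (both sides added), as when it is driven through the pinch or jammed against the rail (contact force between blade and rail above 34 N).
It fails at once if a beaker or the bottle was disturbed (over 15 mm) (distance of any of beaker_01, beaker_02, amber_bottle from where it was at the start of the episode above 0.015 m).
It also fails if it takes over 70 s, if anything falls off the work surface, if the arm or the gripper's body presses on something with over 40 N, if the wrist force passes 120 N, or if a joint passes its speed limit or range.

### The arm

A 6-joint arm with a two-finger parallel gripper is mounted at the origin on the work surface; the furniture and walls round the work are solid. World frame = base frame: x ahead of the robot, y to its left, z up, the work surface at z = 0. Lengths are in m, angles in rad, forces in N, time in s.
With the tool pointing down it reaches from about 0.35 to 0.775 m from the base axis. Payload 5.5 kg.
Tool frame: the origin (TCP) lies at the very end of the fingers, on their centre line; the grasp point (between the pads) lies 19 mm behind it; z points along the fingers, y is the line along which they close (so a half turn about z gives the same grasp; the last joint's range is limited). The gripper opens to 85 mm and grips with 20 to 120 N. Pads are 22 mm wide; open, the fingers measure 114 mm over their backs; the gripper's body (76 mm by 85 mm) begins 54 mm behind the grasp point. The pads swing forward as they close: fully open they stand 13 mm farther back than shut.
Start: joints at [1.135, 0.313, 0.046, 1.304, 0, 1.431], TCP at [0.168, 0.55, 0.231] pointing down, gripper open.
Joint ranges: [-2.76, 2.76], [-0.86, 1.69], [-1.03, 1.26], [-2.2, 2.34], [-1.47, 1.5], [-3.14, 3.14]. Speed limits (rad/s): [2.57, 2.57, 3.14, 3.14, 3.14, 3.14].

### API

Orientations are given as [roll, pitch, yaw] about the fixed x, y, z axes, in that order (R = Rz(yaw) Ry(pitch) Rx(roll)).
In Python, from station import manip gives the robot as it stands.
- The arm moves only by the tool move_arm, never from a script. Its argument "series" is a list of rows, each a list of 7 numbers: the shift along the tool's x, y, z scaled (see below), then the turn, a rotation vector about the tool's x, y, z scaled (see below), then the opening, from -1 (shut) to 1 (fully open). A call has 1 to 5 rows; each row is the pose to reach, as a shift and turn from the pose commanded when the call began, along the tool's axes at that moment; what a row does not reach only later rows make up. The controller multiplies each number of a shift by 0.1 m and each number of a turn by 2 rad. A row lasts 1/12 s, in which the tool goes at most 41.7 mm and 7.16 degrees, less where a joint would pass 70% of its speed; a pose out of reach is approached as far as the arm can. A call with a number of a shift or a turn outside -1 to 1 is refused whole. A call with a gripper value outside its range is refused whole. The fingers move at their own pace and stop on an object; "force" is the grip in N (left out, the last holds). Time passes only in rows, so rows that repeat a pose let the fingers close. It gives the time, the measured TCP pose, the force, the opening and the grip force at its end, in the units of the state.
- manip.read_state(): the state, without advancing time (a new reading comes with each control period).
- manip.camera(name): name is "scene" or "top" or "wrist"; returns a dict with "pixels" (400x640x3 uint8, red, green, blue), "depth" (400x640 float32, m along the optical axis (not along the pixel's ray), 0 where there is no reading), "fx", "fy", "cx", "cy" (pixels), "R" (3x3) and "t" (3): a world point X has camera coordinates R X + t; the wrist camera has in their place "mount" (4x4, takes a point from camera to tool coordinates, whose origin is the TCP and whose axes are the flange's). Camera axes: x right, y down, z forward; pixel columns grow to the right and rows downward; lengths in m; the calibration is good to about 2 mm. A picture is of the moment at which its call begins: read the wrist's pose just before it.
- manip.hand_in(): hands the job in; it is judged then, once.
The state is a dict: "clock": time; "q": joint angles; "qd": joint speeds; "tau": joint torques, N m; "position": TCP position; "eef_rot": TCP orientation; "wrist_force": force on the tool from outside, world axes, zero at the start; "moment": the same for the moment, N m; "finger_gap": finger opening in m; "finger_force": force on a finger pad.
Only numpy, scipy, OpenCV 4.12 (cv2) and the standard library are available. Lean on these libraries where they do the work, as an engineer would, in place of code of your own. Each camera call takes 0.05 s, during which the arm holds its last target. There are 200 camera calls.

## Working session

There is one attempt and no reset: what is moved stays moved. The work goes in short steps, Python scripts to look and compute and a tool call to move; the robot and the scene stay as the last step left them, time stands still between calls to the robot, and variables do not carry over. Pictures are saved under pics/ and viewed, at most 10 in all, crops included, and the job is handed in when it is done.

Besides the shell and the picture viewer there is one more tool, called by a JSON object that holds its "api" and its "payload", one argument or row to a line. move_arm: Moves the arm, as the interface text tells. Its arguments: {"type":"object","properties":{"series":{"type":"array"},"force":{"type":"number"}},"required":["series"]}

```bash
mkdir -p pics; ls
python3 - <<'E'
from station import manip
import cv2, numpy as np, pickle
d={}
for n in("scene","top"):
    c=manip.camera(n); d[n]=c
    cv2.imwrite(f"pics/{n}0.png",c["pixels"][:,:,::-1])
    print(n,c["fx"],c["cx"],c["cy"],np.round(c["R"],3).tolist(),np.round(c["t"],3))
pickle.dump(d,open("d0.pkl","wb"))
print(manip.read_state())
E
```

```text
pics
scene 426.07600827130324 321.1217110052722 198.74702252928122 [[0.718, -0.696, 0.011], [-0.529, -0.556, -0.642], [0.453, 0.455, -0.767]] [-0.319  0.309  0.978]
top 463.8987866632427 319.8781666539533 201.0854103463644 [[-0.007, -1.0, 0.008], [-0.997, 0.006, -0.076], [0.076, -0.008, -0.997]] [0.051 0.484 1.617]
{'clock': 0.1, 'q': array([1.13541474e+00, 3.13936651e-01, 4.50734098e-02, 1.30361429e+00,
       4.31834650e-05, 1.43117852e+00]), 'qd': array([-6.90671339e-04, -3.61914454e-05,  1.22072669e-04,  6.35329615e-04,
       -4.82050923e-04,  3.91986537e-04]), 'tau': array([ 4.46224542e-03, -4.81725633e+01,  2.99243599e+01,  1.27275393e-02,
       -5.23261417e-05,  3.98454347e-06]), 'position': array([0.16740233, 0.54960205, 0.23048375]), 'eef_rot': array([-3.13993382e+00, -2.76727450e-04,  2.84582861e+00]), 'wrist_force': array([ 0.2827745 , -0.6565056 , -0.07205122]), 'moment': array([-0.04268068,  0.02662544, -0.00631531]), 'finger_force': 0.0, 'finger_gap': 0.08574160065093898}
```

View pics/scene0.png

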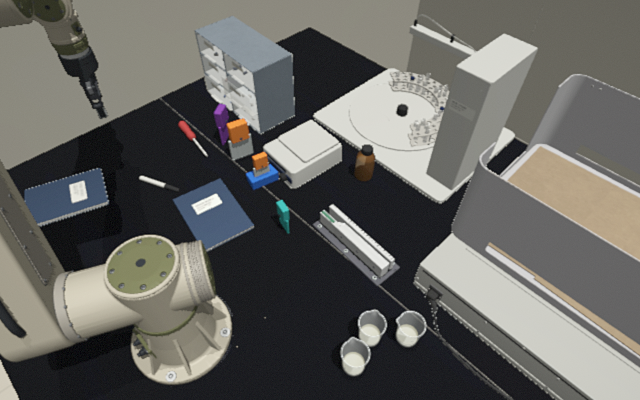

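View pics/top0.png

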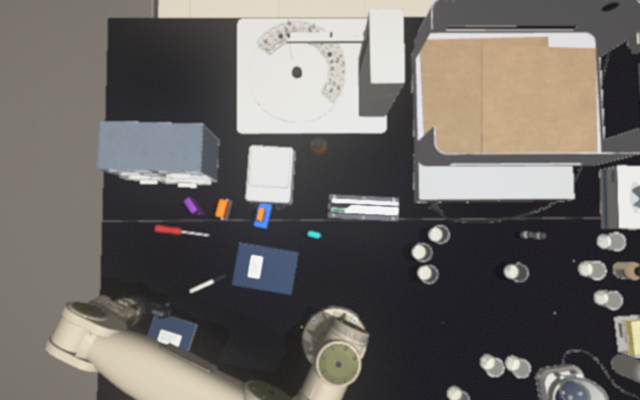

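Candidates: orange/blue-stand blade at scene (261,162) (the smaller orange one), larger orange at (238,132), purple at (221,118), turquoise at (284,215). I choose (261,162). The rail is at scene (358,240) and top (363,207). Next is a close crop plus rough poses.

```bash
cat > h.py <<'E'
import numpy as np, cv2
from scipy.spatial.transform import Rotation as Ro
def cast(c,uv,z,pose=None):
    """pixels -> world points on plane z; pose=(R,p) of tool for the wrist camera"""
    uv=np.atleast_2d(uv).astype(float)
    d=np.c_[(uv[:,0]-c["cx"])/c["fx"],(uv[:,1]-c["cy"])/c["fy"],np.ones(len(uv))]
    if "mount" in c:
        M=np.array(c["mount"]);R,p=pose
        o=R@M[:3,3]+p; D=d@(R@M[:3,:3]).T
    else:
        R=np.array(c["R"]);o=-R.T@np.array(c["t"]);D=d@R
    s=(z-o[2])/D[:,2]
    return o+s[:,None]*D
def pose(s): return Ro.from_euler("xyz",s["eef_rot"]).as_matrix(),np.array(s["position"])
def rect(p):
    (c,(w,h),a)=cv2.minAreaRect((p[:,:2]*1000).astype(np.float32))
    if w<h: w,h,a=h,w,a+90
    return np.round(c,1),round(w,1),round(h,1),round((a+90)%180-90,1)
def hsv(c): return cv2.cvtColor(c["pixels"],cv2.COLOR_RGB2HSV)
def pts(m):
    v,u=np.nonzero(m);return np.c_[u,v]
def blobs(m,amin=15):
    n,l,st,ce=cv2.connectedComponentsWithStats(m.astype(np.uint8))
    return [(l==i,st[i],ce[i]) for i in range(1,n) if st[i][4]>=amin]
E
python3 - <<'E'
from h import *; import pickle
d=pickle.load(open("d0.pkl","rb"))
for n,c in d.items():
    H=hsv(c);
    for nm,lo,hi,z in(("orange",(5,150,120),(18,255,255),.102),("blue",(100,150,120),(125,255,255),.03),("green",(40,70,50),(80,255,255),.052)):
        for m,st,ce in blobs(cv2.inRange(H,lo,hi)>0,5):
            print(n,nm,st,np.round(ce),rect(cast(c,pts(m),z)))
c=d["top"]; g=c["pixels"].astype(int)
m=np.zeros(g.shape[:2],bool); m[188:224,322:406]=(g[188:224,322:406].min(2)>130)
for b,st,ce in blobs(m): print("rail",st,rect(cast(c,pts(b),.052)))
a=d["scene"]["pixels"][90:290,190:410,::-1]; b=d["top"]["pixels"][185:230,180:410,::-1]
a=cv2.resize(a,(660,600),interpolation=2)
b=cv2.resize(b,None,fx=3.4,fy=3.4,interpolation=2)
cv2.imwrite("pics/c1.png",a);cv2.imwrite("pics/c2.png",b)
E
```

```text
scene orange [227 119  22  24 380] [238. 130.] (array([458.5, 374.3]), 99.8, 57.5, 64.1)
scene orange [252 152  16  18 196] [260. 160.] (array([426.4, 228.8]), 62.2, 41.4, 64.7)
scene blue [246 164  32  25 359] [263. 177.] (array([430.9, 234.9]), 89.7, 68.9, -14.5)
scene green [322 211  12  11  21] [328. 216.] (array([451.3, -15.6]), 44.2, 2.1, 84.2)
top orange [215 199  14  19 185] [221. 208.] (array([456.3, 376.8]), 63.0, 35.5, -14.8)
top orange [257 210   7  10  51] [260. 214.] (array([434.6, 247.6]), 31.9, 17.0, -11.1)
top blue [253 203  19  26 199] [264. 217.] (array([434.9, 248. ]), 85.3, 49.0, -14.4)
top green [333 210   7   1   7] [336. 210.] (array([450.3,  -7.6]), 20.7, 0.0, 89.6)
rail [ 331  195   68   25 1018] (array([ 459. , -105.8]), 233.5, 75.0, 86.8)
rail [331 207   7   4  21] (array([455.5,  -0.7]), 20.7, 10.4, 89.6)
rail [331 213   5   4  16] (array([434.8,   2.9]), 13.8, 10.3, 89.6)
```

View pics/c1.png

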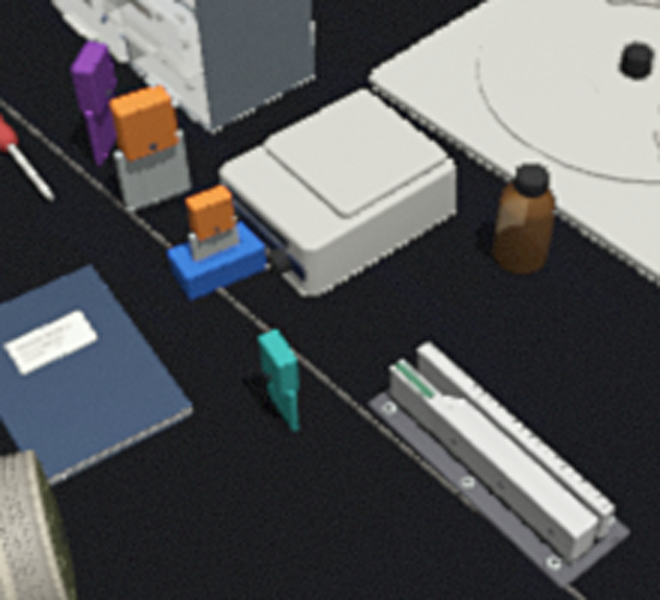

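The crop shows the small orange handle in the blue stand at crop (210,213), so the choice holds. The rail's green mark is at crop (415,380), on its near (+y) wall. So rail +x points to world +y, and its straight wall lies on the far side. I'm moving over the stand to look with the wrist camera.

{"api": "move_arm", "payload": {
  "series": [
    [-0.86,-0.53,0,0,0,0,1],
    [-0.86,-0.53,0,0,0,0,1],
    [-0.86,-0.53,0,0,0,0,1],
    [-0.86,-0.53,0,0,0,0,1]
  ]
}}

```text
clock: 0.43
position: [0.2362, 0.4716, 0.231]
eef_rot: [-3.14, 0.001, 2.842]
wrist_force: [0.1, 0.1, -0.2]
finger_gap: 0.0854
finger_force: 0.0
```

{"api": "move_arm", "payload": {
  "series": [
    [-0.86,-0.53,0,0,0,0,1],
    [-0.86,-0.53,0,0,0,0,1],
    [-0.86,-0.53,0,0,0,0,1],
    [-0.86,-0.53,0,0,0,0,1]
  ]
}}

```text
clock: 0.77
position: [0.3029, 0.3966, 0.2311]
eef_rot: [-3.141, 0.0, 2.842]
wrist_force: [-0.4, -0.2, -0.6]
finger_gap: 0.0851
finger_force: 0.0
```

{"api": "move_arm", "payload": {
  "series": [
    [-0.86,-0.53,0,0,0,0,1],
    [-0.86,-0.53,0,0,0,0,1],
    [-0.86,-0.53,0,0,0,0,1],
    [-0.86,-0.53,0,0,0,0,1]
  ]
}}

```text
clock: 1.1
position: [0.3697, 0.3216, 0.2311]
eef_rot: [-3.141, 0.0, 2.842]
wrist_force: [0.4, -0.8, 0.6]
finger_gap: 0.0853
finger_force: 0.0
```

{"api": "move_arm", "payload": {
  "series": [
    [-0.5,-0.53,0,0,0,-0.022,0.2],
    [-0.5,-0.53,0,0,0,-0.022,0.2],
    [-0.5,-0.53,0,0,0,-0.022,0.2],
    [-0.5,-0.53,0,0,0,-0.022,0.2],
    [-0.5,-0.53,0,0,0,-0.022,0.2]
  ]
}}

```text
clock: 1.52
position: [0.3998, 0.2587, 0.2312]
eef_rot: [3.141, -0.001, 2.89]
wrist_force: [-0.6, -0.0, -0.4]
finger_gap: 0.0516
finger_force: 0.0
```

Run:
```python
from h import *; from station import manip; import pickle
s=manip.read_state(); c=manip.camera("wrist"); P=pose(s)
pickle.dump((s,c),open("w1.pkl","wb")); cv2.imwrite("pics/w1.png",c["pixels"][:,:,::-1])
print(s["position"],s["eef_rot"],s["finger_gap"],np.round(c["mount"],3).tolist())
H=hsv(c)
for nm,lo,hi,z in(("orange",(5,150,120),(18,255,255),.102),("blue",(100,150,100),(125,255,255),.03)):
    for m,st,ce in blobs(cv2.inRange(H,lo,hi)>0,40): print(nm,st,np.round(ce),rect(cast(c,pts(m),z,P)))
```

```text
[0.39981667 0.25865829 0.23119987] [ 3.14099741e+00 -8.39268070e-04  2.89047304e+00] 0.05164700875014926 [[-0.0, -0.945, -0.327, 0.083], [1.0, -0.0, 0.0, 0.0], [-0.0, -0.327, 0.945, -0.142], [0.0, 0.0, 0.0, 1.0]]
orange [ 432  191   62   73 3245] [463. 228.] (array([467.3, 372. ]), 69.6, 52.0, -14.3)
orange [306 207  21  44 763] [316. 229.] (array([435.9, 247.4]), 41.6, 18.1, -14.0)
blue [ 294  164   44   76 1922] [315. 192.] (array([436.5, 246.9]), 86.9, 45.8, -13.3)
```

View pics/w1.png

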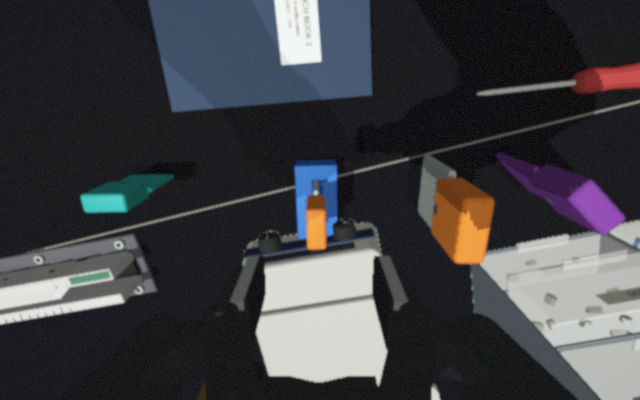

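The wrist view shows the handle top at (316,229), aligned with the stand at (315,190). The fingers (247/384) straddle it. It casts to (436,247) with size 41.6x18.1, which matches the given 40x18. I'll descend in two calls and then grip.

{"api": "move_arm", "payload": {
  "series": [
    [-0.38,-0.02,0.3,0,0,-0.003,0.2],
    [-0.38,-0.02,0.3,0,0,-0.003,0.2],
    [-0.38,-0.02,0.6,0,0,-0.003,0.2],
    [-0.38,-0.02,0.8,0,0,-0.003,0.2],
    [-0.38,-0.02,0.8,0,0,-0.003,0.2]
  ]
}}

```text
clock: 1.98
position: [0.4334, 0.2462, 0.1472]
eef_rot: [-3.138, -0.007, 2.897]
wrist_force: [-0.0, -0.3, -0.3]
finger_gap: 0.0515
finger_force: 0.0
```

{"api": "move_arm", "payload": {
  "series": [
    [0,0,0.25,0,0,0,0.2],
    [0,0,0.5,0,0,0,0.2],
    [0,0,0.7,0,0,0,0.2],
    [0,0,0.86,0,0,0,0.2],
    [0,0,0.86,0,0,0,0.2]
  ]
}}

```text
clock: 2.4
position: [0.4344, 0.2464, 0.0633]
eef_rot: [-3.139, -0.004, 2.897]
wrist_force: [-0.0, -0.1, -0.4]
finger_gap: 0.0513
finger_force: 0.0
```

{"api": "move_arm", "payload": {
  "series": [
    [0,0,0,0,0,0,-1],
    [0,0,0,0,0,0,-1],
    [0,0,0,0,0,0,-1],
    [0,0,0,0,0,0,-1],
    [0,0,0,0,0,0,-1]
  ],
  "force": 40
}}

```text
clock: 2.82
position: [0.438, 0.2468, 0.0671]
eef_rot: [3.139, 0.003, 2.896]
wrist_force: [-0.8, 0.3, 6.5]
finger_gap: 0.0174
finger_force: 40.8
```

{"api": "move_arm", "payload": {
  "series": [
    [0,0,-0.1,0,0,0,-1],
    [0,0,-0.25,0,0,0,-1],
    [0,0,-0.5,0,0,0,-1],
    [0,0,-0.8,0,0,0,-1],
    [0,0,-0.95,0,0,0,-1]
  ]
}}

```text
clock: 3.23
position: [0.4378, 0.2464, 0.1641]
eef_rot: [3.14, 0.003, 2.896]
wrist_force: [0.1, -0.0, -1.2]
finger_gap: 0.0173
finger_force: 39.9
```

Run:
```python
from h import *; from station import manip; import pickle
s=manip.read_state(); c=manip.camera("wrist"); P=pose(s)
pickle.dump((s,c),open("w2.pkl","wb")); cv2.imwrite("pics/w2.png",c["pixels"][:,:,::-1])
print(s["position"],s["eef_rot"],s["finger_gap"],s["wrist_force"])
```

```text
[0.43776157 0.24636377 0.16410889] [3.13961175e+00 2.97980828e-03 2.89563445e+00] 0.017343632125672446 [ 0.05580617 -0.01653115 -1.17164061]
```

View pics/w2.png

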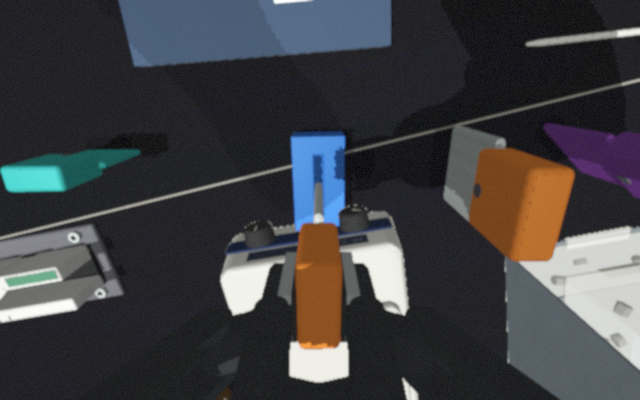

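The blade is held (weight 1.2 N) and clear of the stand; the handle is at (318,285). Next I go beside the rail with the yaw aligned to it, high enough to pass the turquoise decoy.

{"api": "move_arm", "payload": {
  "series": [
    [-0.02,-0.3,-0.25,0,0,0.05,-1],
    [-0.02,-0.6,-0.5,0,0,0.11,-1],
    [-0.02,-1,-0.5,0,0,0.17,-1],
    [-0.02,-1,-0.5,0,0,0.23,-1],
    [-0.02,-1,-0.5,0,0,0.23,-1]
  ]
}}

```text
clock: 3.7
position: [0.4141, 0.147, 0.211]
eef_rot: [3.141, 0.001, 2.429]
wrist_force: [0.7, -0.2, -1.2]
finger_gap: 0.0173
finger_force: 40.2
```

{"api": "move_arm", "payload": {
  "series": [
    [-0.12,-0.23,0,0,0,0.05,-1],
    [-0.23,-0.45,0,0,0,0.11,-1],
    [-0.35,-0.68,0,0,0,0.17,-1],
    [-0.46,-0.9,0,0,0,0.23,-1],
    [-0.46,-0.9,0,0,0,0.23,-1]
  ]
}}

```text
clock: 4.12
position: [0.3901, 0.0483, 0.2099]
eef_rot: [-3.14, 0.001, 1.972]
wrist_force: [-0.2, 0.1, -1.6]
finger_gap: 0.0173
finger_force: 40.2
```

{"api": "move_arm", "payload": {
  "series": [
    [-0.2,-0.15,0,0,0,0.05,-1],
    [-0.4,-0.3,0,0,0,0.11,-1],
    [-0.6,-0.45,0,0,0,0.17,-1],
    [-0.82,-0.61,0,0,0,0.225,-1],
    [-0.82,-0.61,0,0,0,0.225,-1]
  ]
}}

```text
clock: 4.53
position: [0.3672, -0.0515, 0.2101]
eef_rot: [-3.141, 0.001, 1.522]
wrist_force: [0.7, 0.8, -0.3]
finger_gap: 0.0174
finger_force: 40.2
```

{"api": "move_arm", "payload": {
  "series": [
    [0,0,0,0,0,0,-1],
    [0,0,0,0,0,0,-1]
  ]
}}

```text
clock: 4.7
position: [0.3675, -0.0484, 0.2101]
eef_rot: [-3.141, -0.001, 1.529]
wrist_force: [0.5, 0.2, -0.7]
finger_gap: 0.0177
finger_force: 40.2
```

Run:
```python
from h import *; from station import manip; import pickle
s=manip.read_state(); c=manip.camera("wrist"); P=pose(s)
pickle.dump((s,c),open("w3.pkl","wb")); cv2.imwrite("pics/w3.png",c["pixels"][:,:,::-1])
print(s["position"],s["eef_rot"],s["finger_gap"],s["wrist_force"],s["q"])
m=cv2.inRange(hsv(c),(40,70,40),(85,255,255))>0
for m,st,ce in blobs(m,30): print("green",st,np.round(ce),rect(cast(c,pts(m),.052,P)))
```

```text
[ 0.36747442 -0.04838999  0.21011594] [-3.14135764e+00 -8.58405042e-04  1.52948698e+00] 0.017715663054374123 [ 0.54904307  0.24979865 -0.69806911] [-3.49099770e-01 -7.53812685e-02 -4.53270549e-01  1.19339107e+00
  7.46867462e-04  1.26300562e+00]
green [404 119  11  49 324] [409. 142.] (array([451.8, -17.2]), 43.2, 6.1, 86.9)
```

View pics/w3.png

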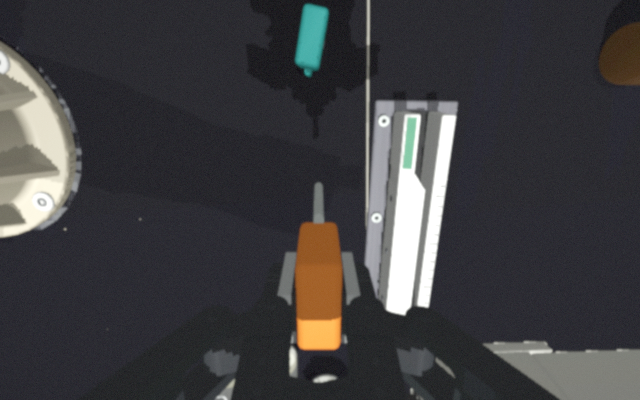

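The whole rail is in view: the straight wall's top stripe from (448,115) to (423,306), and the green mark at (409,142) on the near wall. I fit the edges next.

Run:
```python
from h import *; import pickle
s,c=pickle.load(open("w3.pkl","rb")); P=pose(s)
g=cv2.cvtColor(c["pixels"],cv2.COLOR_RGB2GRAY).astype(float)
# per row: right stripe left edge (y=-5 inner edge), its right edge, and left stripe's right edge, subpixel at half level
A,B,C=[],[],[]
for v in range(125,298,4):
    r=g[v]; u0=448-(v-115)*25/191; u0=int(u0)
    lv=150
    def cross(us,sgn):
        for u in us:
            a,b=r[u],r[u+sgn]
            if a>=lv>b: return u+sgn*(a-lv)/(a-b)
    l=cross(range(u0,u0-25,-1),-1); rr=cross(range(u0,u0+20),1)
    A.append((l,v)) if l else 0; B.append((rr,v)) if rr else 0
    if v>200:
        q=cross(range(int(u0-28),int(u0-5)),1)
        C.append((q,v)) if q else 0
def fit(L):
    p=cast(c,L,.052,P)[:,:2]; k=np.polyfit(p[:,1],p[:,0],1)
    for _ in range(3):
        e=np.abs(np.polyval(k,p[:,1])-p[:,0]); o=e<.0015; k=np.polyfit(p[o,1],p[o,0],1)
    return k,o.sum(),len(o)
for L in(A,B,C): 
    k,n,N=fit(L); print(np.round(k,4),n,N,"x at y=-0.1:",round(np.polyval(k,-.1),4))
# ends of stripes along v
for u,v0,v1 in((448,100,130),(423,290,320),(405,100,130),(398,295,325)):
    col=g[v0:v1,u]; print(u,[int(x) for x in col[::1]])
```

```text
[0.0573 0.4778] 44 44 x at y=-0.1: 0.4721
[0.0553 0.4915] 44 44 x at y=-0.1: 0.4859
[0.0576 0.4733] 25 25 x at y=-0.1: 0.4675
448 [65, 100, 138, 157, 162, 163, 162, 163, 162, 163, 162, 161, 161, 158, 179, 224, 255, 255, 255, 255, 255, 255, 255, 255, 255, 255, 255, 255, 255, 255]
423 [255, 255, 255, 255, 255, 255, 255, 255, 255, 255, 255, 255, 255, 255, 255, 250, 197, 109, 51, 43, 40, 42, 41, 38, 45, 36, 35, 42, 41, 45]
405 [66, 88, 100, 106, 107, 104, 107, 106, 103, 104, 106, 120, 131, 144, 177, 211, 229, 236, 238, 240, 241, 242, 244, 247, 250, 252, 253, 255, 255, 255]
398 [255, 255, 255, 255, 255, 255, 255, 255, 255, 255, 255, 255, 255, 255, 255, 255, 255, 254, 208, 128, 58, 39, 43, 38, 37, 40, 38, 37, 39, 42]
```

Run:
```python
from h import *; import pickle
s,c=pickle.load(open("w3.pkl","rb")); P=pose(s)
g=cv2.cvtColor(c["pixels"],cv2.COLOR_RGB2GRAY).astype(int)
for v in(140,160,220,250,280): print(v,[ (u,g[v,u]) for u in range(384,464)][(0 if v>200 else 14):(56 if v>200 else 80)])
for nm,uv in dict(e1=(448,114.7),e2=(423,306.5),e3=(405,114),e4=(398,313.8)).items(): print(nm,np.round(cast(c,uv,.052,P)[0],4))
```

```text
140 [(398, np.int64(125)), (399, np.int64(125)), (400, np.int64(128)), (401, np.int64(152)), (402, np.int64(208)), (403, np.int64(249)), (404, np.int64(253)), (405, np.int64(224)), (406, np.int64(190)), (407, np.int64(181)), (408, np.int64(180)), (409, np.int64(180)), (410, np.int64(179)), (411, np.int64(180)), (412, np.int64(181)), (413, np.int64(192)), (414, np.int64(229)), (415, np.int64(255)), (416, np.int64(255)), (417, np.int64(241)), (418, np.int64(178)), (419, np.int64(108)), (420, np.int64(86)), (421, np.int64(84)), (422, np.int64(81)), (423, np.int64(82)), (424, np.int64(83)), (425, np.int64(103)), (426, np.int64(118)), (427, np.int64(124)), (428, np.int64(123)), (429, np.int64(121)), (430, np.int64(122)), (431, np.int64(125)), (432, np.int64(122)), (433, np.int64(122)), (434, np.int64(122)), (435, np.int64(124)), (436, np.int64(127)), (437, np.int64(135)), (438, np.int64(178)), (439, np.int64(229)), (440, np.int64(255)), (441, np.int64(255)), (442, np.int64(255)), (443, np.int64(255)), (444, np.int64(255)), (445, np.int64(255)), (446, np.int64(255)), (447, np.int64(255)), 
[... 4890 characters left out ...]
)), (413, np.int64(238)), (414, np.int64(179)), (415, np.int64(131)), (416, np.int64(123)), (417, np.int64(125)), (418, np.int64(125)), (419, np.int64(145)), (420, np.int64(199)), (421, np.int64(247)), (422, np.int64(255)), (423, np.int64(255)), (424, np.int64(255)), (425, np.int64(255)), (426, np.int64(255)), (427, np.int64(255)), (428, np.int64(255)), (429, np.int64(255)), (430, np.int64(255)), (431, np.int64(238)), (432, np.int64(178)), (433, np.int64(93)), (434, np.int64(49)), (435, np.int64(49)), (436, np.int64(43)), (437, np.int64(41)), (438, np.int64(47)), (439, np.int64(43))]
e1 [0.4846 0.0067 0.052 ]
e2 [ 0.4749 -0.1927  0.052 ]
e3 [0.447  0.0088 0.052 ]
e4 [ 0.4485 -0.2011  0.052 ]
```

Slot line x ≈ 0.470 + 0.057(y+0.1), yaw 1.514, and +x end at y ≈ 0.008. The 17.4/4.6 mm measured widths against the true 19/7 mm come from bright-edge bloom, so I use centrelines. I go above the bay at rail (92, 3).

{"api": "move_arm", "payload": {
  "series": [
    [0.1,0.3,0,0,0,0.008,-1],
    [0.2,0.6,0,0,0,0.008,-1],
    [0.36,0.9,0,0,0,0.008,-1],
    [0.36,1,0,0,0,0.008,-1],
    [0.36,1,0,0,0,0.008,-1]
  ]
}}

```text
clock: 5.17
position: [0.4712, -0.0159, 0.2097]
eef_rot: [3.141, -0.0, 1.516]
wrist_force: [0.1, -0.4, -1.2]
finger_gap: 0.0176
finger_force: 40.2
```

{"api": "move_arm", "payload": {
  "series": [
    [0,0,0.3,0,0,0,-1],
    [0,0,0.6,0,0,0,-1],
    [0,0,0.8,0,0,0,-1],
    [0,0,0.8,0,0,0,-1],
    [0,0,0.8,0,0,0,-1]
  ]
}}

```text
clock: 5.58
position: [0.4669, -0.0169, 0.1297]
eef_rot: [-3.138, -0.001, 1.511]
wrist_force: [-0.3, -0.2, -0.8]
finger_gap: 0.0173
finger_force: 40.1
```

Run:
```python
from h import *; from station import manip; import pickle
s=manip.read_state(); c=manip.camera("wrist"); P=pose(s)
pickle.dump((s,c),open("w4.pkl","wb")); cv2.imwrite("pics/w4.png",cv2.resize(c["pixels"][100:400,200:440,::-1],None,fx=2,fy=2))
print(s["position"],s["eef_rot"],s["finger_gap"],s["wrist_force"])
m=cv2.inRange(hsv(c),(40,70,40),(85,255,255))>0
for m,st,ce in blobs(m,30): print("green",st,np.round(ce),rect(cast(c,pts(m),.052,P)))
s3,c3=pickle.load(open("w3.pkl","rb"))
print(cast(c3,[(418.3,140),(438,140),(416,160.5),(435.3,160),(416,175),(425,190)],.052,pose(s3))[:,:2])
```

```text
[ 0.46685141 -0.01688804  0.12967012] [-3.13805447e+00 -6.07950741e-04  1.51137361e+00] 0.017305462899837157 [-0.3185037  -0.21758447 -0.81095285]
green [291 183  10  58 425] [295. 208.] (array([451.9, -16.7]), 43.2, 5.8, 86.9)
[[ 0.45985816 -0.014397  ]
 [ 0.47750703 -0.0151236 ]
 [ 0.45881034 -0.03305545]
 [ 0.47642002 -0.03331406]
 [ 0.45955209 -0.04678168]
 [ 0.46881946 -0.06175848]]
```

View pics/w4.png

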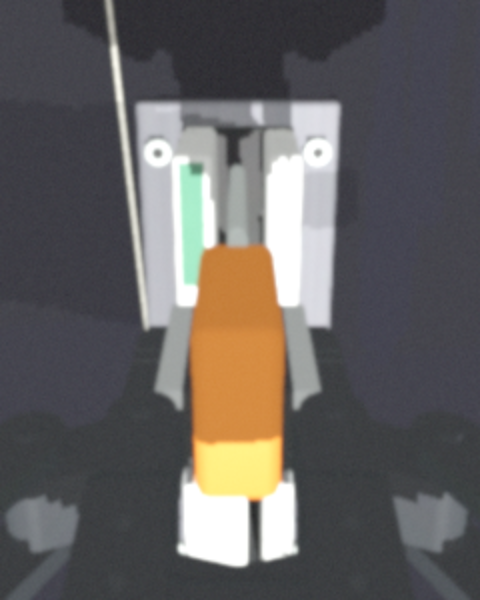

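The blade (crop (237,205)) hangs between the bay walls (crop 215–265), roughly centred. Now I lower it.

{"api": "move_arm", "payload": {
  "series": [
    [0,0,0.15,0,0,0,-1],
    [0,0,0.3,0,0,0,-1],
    [0,0,0.4,0,0,0,-1],
    [0,0,0.5,0,0,0,-1],
    [0,0,0.5,0,0,0,-1]
  ]
}}

```text
clock: 6.05
position: [0.4683, -0.0176, 0.0799]
eef_rot: [-3.141, -0.0, 1.51]
wrist_force: [-1.1, 0.6, -1.7]
finger_gap: 0.0172
finger_force: 40.3
```

{"api": "move_arm", "payload": {
  "series": [
    [0,0,0.02,0,0,0,-1],
    [0,0,0.04,0,0,0,-1],
    [0,0,0.05,0,0,0,-1],
    [0,0,0.05,0,0,0,-1]
  ]
}}

```text
clock: 6.38
position: [0.4691, -0.0177, 0.0757]
eef_rot: [3.141, 0.0, 1.51]
wrist_force: [0.4, -0.0, 0.3]
finger_gap: 0.0174
finger_force: 40.3
```

{"api": "move_arm", "payload": {
  "series": [
    [0,0,0.01,0,0,0,-1],
    [0,0,0.02,0,0,0,-1],
    [0,0,0.02,0,0,0,-1],
    [0,0,0.02,0,0,0,-1]
  ]
}}

```text
clock: 6.72
position: [0.4687, -0.0177, 0.0733]
eef_rot: [-3.142, -0.0, 1.51]
wrist_force: [0.3, 0.3, -0.7]
finger_gap: 0.0174
finger_force: 40.3
```

{"api": "move_arm", "payload": {
  "series": [
    [0,0,0.01,0,0,0,-1],
    [0,0,0.01,0,0,0,-1],
    [0,0,0.01,0,0,0,-1]
  ]
}}

```text
clock: 6.97
position: [0.4687, -0.0177, 0.0722]
eef_rot: [-3.141, -0.0, 1.51]
wrist_force: [0.7, 0.3, -0.7]
finger_gap: 0.0176
finger_force: 40.3
```

{"api": "move_arm", "payload": {
  "series": [
    [0,0,0.01,0,0,0,-1],
    [0,0,0.01,0,0,0,-1],
    [0,0,0.01,0,0,0,-1]
  ]
}}

```text
clock: 7.22
position: [0.4687, -0.0177, 0.0712]
eef_rot: [-3.142, -0.0, 1.51]
wrist_force: [0.8, -0.3, -1.2]
finger_gap: 0.0175
finger_force: 40.3
```

{"api": "move_arm", "payload": {
  "series": [
    [0,0,0.01,0,0,0,-1],
    [0,0,0.01,0,0,0,-1],
    [0,0,0.01,0,0,0,-1]
  ]
}}

```text
clock: 7.47
position: [0.4689, -0.0176, 0.0711]
eef_rot: [3.141, -0.0, 1.51]
wrist_force: [-2.2, 0.5, 6.5]
finger_gap: 0.0177
finger_force: 41.3
```

Floor contact at TCP z 0.071 (6.5 N), matching the expected value. I lift 0.6 mm, then move towards the straight wall.

{"api": "move_arm", "payload": {
  "series": [
    [0,0,-0.006,0,0,0,-1],
    [0,0.02,-0.006,0,0,0,-1],
    [0,0.04,-0.006,0,0,0,-1],
    [0,0.05,-0.006,0,0,0,-1],
    [0,0.05,-0.006,0,0,0,-1]
  ]
}}

```text
clock: 7.88
position: [0.4738, -0.018, 0.0711]
eef_rot: [-3.141, 0.0, 1.51]
wrist_force: [-2.1, 0.6, 5.6]
finger_gap: 0.0175
finger_force: 41.2
```

{"api": "move_arm", "payload": {
  "series": [
    [0,0.008,0,0,0,0,-1],
    [0,0.008,0,0,0,0,-1],
    [0,0.008,0,0,0,0,-1]
  ]
}}

```text
clock: 8.13
position: [0.474, -0.018, 0.0711]
eef_rot: [-3.14, 0.0, 1.51]
wrist_force: [-2.5, 1.3, 6.7]
finger_gap: 0.0173
finger_force: 41.4
```

{"api": "move_arm", "payload": {
  "series": [
    [0,0,-0.008,0,0,0,-1],
    [0,0,-0.008,0,0,0,-1],
    [0,0,-0.008,0,0,0,-1]
  ]
}}

```text
clock: 8.38
position: [0.4746, -0.018, 0.0714]
eef_rot: [-3.141, -0.0, 1.51]
wrist_force: [-0.6, -1.7, -0.2]
finger_gap: 0.0176
finger_force: 40.3
```

{"api": "move_arm", "payload": {
  "series": [
    [0,0.008,0,0,0,0,-1],
    [0,0.008,0,0,0,0,-1],
    [0,0.008,0,0,0,0,-1]
  ]
}}

```text
clock: 8.63
position: [0.4746, -0.018, 0.0713]
eef_rot: [-3.14, -0.0, 1.51]
wrist_force: [-2.6, -0.1, -1.8]
finger_gap: 0.0176
finger_force: 40.4
```

{"api": "move_arm", "payload": {
  "series": [
    [0,0.006,0,0,0,0,-1],
    [0,0.006,0,0,0,0,-1],
    [0,0.006,0,0,0,0,-1]
  ]
}}

```text
clock: 8.88
position: [0.4747, -0.018, 0.0713]
eef_rot: [-3.139, -0.0, 1.51]
wrist_force: [-5.3, 0.2, 0.5]
finger_gap: 0.0174
finger_force: 40.5
```

Wall contact found (5.3 N at x = 0.4747). I ease off to a light touch and start sliding towards -x, i.e. tool -x.

{"api": "move_arm", "payload": {
  "series": [
    [0,-0.008,0,0,0,0,-1],
    [-0.05,-0.008,0,0,0,0,-1],
    [-0.1,-0.008,0,0,0,0,-1],
    [-0.15,-0.008,0,0,0,0,-1],
    [-0.2,-0.007,0,0,0,0,-1]
  ]
}}

```text
clock: 9.3
position: [0.4736, -0.0382, 0.0715]
eef_rot: [-3.141, -0.001, 1.51]
wrist_force: [-3.9, 2.5, -0.4]
finger_gap: 0.0173
finger_force: 40.2
```

{"api": "move_arm", "payload": {
  "series": [
    [-0.03,0,0,0,0,0,-1],
    [-0.06,0,0,0,0,0,-1],
    [-0.09,0,0,0,0,0,-1],
    [-0.12,0,0,0,0,0,-1],
    [-0.12,0,0,0,0,0,-1]
  ]
}}

```text
clock: 9.72
position: [0.4729, -0.0507, 0.0715]
eef_rot: [-3.141, 0.0, 1.509]
wrist_force: [-4.7, 1.3, -0.6]
finger_gap: 0.0175
finger_force: 40.3
```

{"api": "move_arm", "payload": {
  "series": [
    [-0.03,-0.005,0,0,0,0,-1],
    [-0.06,-0.005,0,0,0,0,-1],
    [-0.1,-0.005,0,0,0,0,-1],
    [-0.14,-0.005,0,0,0,0,-1],
    [-0.14,-0.005,0,0,0,0,-1]
  ]
}}

```text
clock: 10.13
position: [0.472, -0.0649, 0.0717]
eef_rot: [3.141, 0.001, 1.509]
wrist_force: [-2.9, 0.6, -2.0]
finger_gap: 0.0176
finger_force: 40.4
```

{"api": "move_arm", "payload": {
  "series": [
    [-0.02,0,0,0,0,0,-1],
    [-0.04,0,0,0,0,0,-1],
    [-0.06,0,0,0,0,0,-1],
    [-0.06,0,0,0,0,0,-1]
  ]
}}

```text
clock: 10.47
position: [0.4717, -0.0704, 0.0718]
eef_rot: [3.141, 0.0, 1.51]
wrist_force: [-2.6, 1.0, -0.5]
finger_gap: 0.0174
finger_force: 40.3
```

{"api": "move_arm", "payload": {
  "series": [
    [-0.02,0,0,0,0,0,-1],
    [-0.04,0,0,0,0,0,-1],
    [-0.05,0,0,0,0,0,-1],
    [-0.05,0,0,0,0,0,-1]
  ]
}}

```text
clock: 10.8
position: [0.4714, -0.0752, 0.0717]
eef_rot: [3.141, 0.0, 1.51]
wrist_force: [-2.5, 1.6, -0.8]
finger_gap: 0.0176
finger_force: 40.3
```

{"api": "move_arm", "payload": {
  "series": [
    [-0.02,0,0,0,0,0,-1],
    [-0.04,0,0,0,0,0,-1],
    [-0.05,0,0,0,0,0,-1],
    [-0.05,0,0,0,0,0,-1]
  ]
}}

```text
clock: 11.13
position: [0.4711, -0.0803, 0.0718]
eef_rot: [3.141, 0.0, 1.509]
wrist_force: [-2.6, 1.4, -1.7]
finger_gap: 0.0177
finger_force: 40.3
```

{"api": "move_arm", "payload": {
  "series": [
    [-0.02,0,0,0,0,0,-1],
    [-0.04,0,0,0,0,0,-1],
    [-0.05,0,0,0,0,0,-1],
    [-0.05,0,0,0,0,0,-1]
  ]
}}

```text
clock: 11.47
position: [0.4708, -0.0853, 0.0718]
eef_rot: [3.141, 0.0, 1.509]
wrist_force: [-2.6, 0.2, -1.9]
finger_gap: 0.0172
finger_force: 40.3
```

{"api": "move_arm", "payload": {
  "series": [
    [-0.02,0,0,0,0,0,-1],
    [-0.04,0,0,0,0,0,-1],
    [-0.05,0,0,0,0,0,-1],
    [-0.05,0,0,0,0,0,-1]
  ]
}}

```text
clock: 11.8
position: [0.4706, -0.0903, 0.0718]
eef_rot: [3.141, 0.0, 1.509]
wrist_force: [-2.4, 0.9, -1.3]
finger_gap: 0.0173
finger_force: 40.3
```

{"api": "move_arm", "payload": {
  "series": [
    [-0.02,0,0,0,0,0,-1],
    [-0.04,0,0,0,0,0,-1],
    [-0.05,0,0,0,0,0,-1],
    [-0.05,0,0,0,0,0,-1]
  ]
}}

```text
clock: 12.13
position: [0.4703, -0.0953, 0.0718]
eef_rot: [3.141, 0.0, 1.509]
wrist_force: [-2.1, 0.1, -1.5]
finger_gap: 0.0174
finger_force: 40.3
```

{"api": "move_arm", "payload": {
  "series": [
    [-0.02,0,0,0,0,0,-1],
    [-0.04,0,0,0,0,0,-1],
    [-0.05,0,0,0,0,0,-1],
    [-0.05,0,0,0,0,0,-1]
  ]
}}

```text
clock: 12.47
position: [0.47, -0.1003, 0.0718]
eef_rot: [3.141, 0.0, 1.509]
wrist_force: [-1.2, -0.9, -0.8]
finger_gap: 0.0175
finger_force: 40.3
```

{"api": "move_arm", "payload": {
  "series": [
    [-0.02,0,0,0,0,0,-1],
    [-0.04,0,0,0,0,0,-1],
    [-0.05,0,0,0,0,0,-1],
    [-0.05,0,0,0,0,0,-1]
  ]
}}

```text
clock: 12.8
position: [0.4697, -0.1053, 0.0718]
eef_rot: [3.141, 0.0, 1.509]
wrist_force: [-0.5, -0.1, -1.3]
finger_gap: 0.0175
finger_force: 40.3
```

{"api": "move_arm", "payload": {
  "series": [
    [-0.02,0,0,0,0,0,-1],
    [-0.04,0,0,0,0,0,-1],
    [-0.05,0,0,0,0,0,-1],
    [-0.05,0,0,0,0,0,-1]
  ]
}}

```text
clock: 13.13
position: [0.4694, -0.1102, 0.0717]
eef_rot: [3.141, 0.0, 1.509]
wrist_force: [0.7, -0.2, -0.3]
finger_gap: 0.0172
finger_force: 40.3
```

{"api": "move_arm", "payload": {
  "series": [
    [-0.02,0.004,0,0,0,0,-1],
    [-0.04,0.004,0,0,0,0,-1],
    [-0.05,0.004,0,0,0,0,-1],
    [-0.05,0.004,0,0,0,0,-1]
  ]
}}

```text
clock: 13.47
position: [0.4691, -0.1151, 0.0716]
eef_rot: [-3.141, 0.0, 1.509]
wrist_force: [-0.3, -0.2, -1.3]
finger_gap: 0.0174
finger_force: 40.3
```

{"api": "move_arm", "payload": {
  "series": [
    [-0.02,0,0,0,0,0,-1],
    [-0.04,0,0,0,0,0,-1],
    [-0.05,0,0,0,0,0,-1],
    [-0.05,0,0,0,0,0,-1]
  ]
}}

```text
clock: 13.8
position: [0.4689, -0.1201, 0.0717]
eef_rot: [-3.142, 0.0, 1.51]
wrist_force: [-0.2, -0.1, -0.8]
finger_gap: 0.0177
finger_force: 40.3
```

{"api": "move_arm", "payload": {
  "series": [
    [-0.02,0.003,0,0,0,0,-1],
    [-0.04,0.003,0,0,0,0,-1],
    [-0.05,0.003,0,0,0,0,-1],
    [-0.05,0.003,0,0,0,0,-1]
  ]
}}

```text
clock: 14.13
position: [0.4686, -0.125, 0.0715]
eef_rot: [-3.141, -0.0, 1.51]
wrist_force: [-1.9, 0.5, -1.3]
finger_gap: 0.0176
finger_force: 40.2
```

{"api": "move_arm", "payload": {
  "series": [
    [-0.02,0,0,0,0,0,-1],
    [-0.04,0,0,0,0,0,-1],
    [-0.05,0,0,0,0,0,-1],
    [-0.05,0,0,0,0,0,-1]
  ]
}}

```text
clock: 14.47
position: [0.4684, -0.13, 0.0716]
eef_rot: [-3.141, -0.0, 1.51]
wrist_force: [-1.9, 1.6, -1.3]
finger_gap: 0.0176
finger_force: 40.2
```

{"api": "move_arm", "payload": {
  "series": [
    [-0.02,0,0,0,0,0,-1],
    [-0.04,0,0,0,0,0,-1],
    [-0.05,0,0,0,0,0,-1],
    [-0.05,0,0,0,0,0,-1]
  ]
}}

```text
clock: 14.8
position: [0.4681, -0.135, 0.0716]
eef_rot: [-3.141, -0.0, 1.51]
wrist_force: [-2.9, 0.5, -1.5]
finger_gap: 0.0175
finger_force: 40.2
```

{"api": "move_arm", "payload": {
  "series": [
    [-0.01,0,0,0,0,0,-1],
    [-0.02,0,0,0,0,0,-1],
    [-0.03,0,0,0,0,0,-1],
    [-0.03,0,0,0,0,0,-1]
  ]
}}

```text
clock: 15.13
position: [0.4679, -0.1379, 0.0716]
eef_rot: [-3.141, -0.0, 1.51]
wrist_force: [-2.7, 2.2, -1.5]
finger_gap: 0.0174
finger_force: 40.2
```

{"api": "move_arm", "payload": {
  "series": [
    [-0.02,-0.002,0,0,0,0,-1],
    [-0.03,-0.002,0,0,0,0,-1],
    [-0.04,-0.002,0,0,0,0,-1],
    [-0.04,-0.002,0,0,0,0,-1]
  ]
}}

```text
clock: 15.47
position: [0.4677, -0.1418, 0.0717]
eef_rot: [3.141, -0.0, 1.51]
wrist_force: [-3.2, 1.8, -0.1]
finger_gap: 0.0175
finger_force: 40.2
```

{"api": "move_arm", "payload": {
  "series": [
    [-0.02,0,0,0,0,0,-1],
    [-0.03,0,0,0,0,0,-1],
    [-0.04,0,0,0,0,0,-1],
    [-0.04,0,0,0,0,0,-1]
  ]
}}

```text
clock: 15.8
position: [0.4675, -0.1455, 0.0716]
eef_rot: [3.141, -0.001, 1.51]
wrist_force: [-1.1, 5.4, -0.5]
finger_gap: 0.0172
finger_force: 40.3
```

{"api": "move_arm", "payload": {
  "series": [
    [-0.005,0,0,0,0,0,-1],
    [-0.01,0,0,0,0,0,-1],
    [-0.01,0,0,0,0,0,-1]
  ]
}}

```text
clock: 16.05
position: [0.4674, -0.1463, 0.0716]
eef_rot: [3.141, -0.001, 1.51]
wrist_force: [-1.4, 5.0, -0.5]
finger_gap: 0.0178
finger_force: 40.3
```

{"api": "move_arm", "payload": {
  "series": [
    [-0.005,0,0,0,0,0,-1],
    [-0.01,0,0,0,0,0,-1],
    [-0.01,0,0,0,0,0,-1]
  ]
}}

```text
clock: 16.3
position: [0.4673, -0.1471, 0.0716]
eef_rot: [3.141, -0.002, 1.51]
wrist_force: [-1.2, 5.6, -0.7]
finger_gap: 0.0177
finger_force: 40.3
```

{"api": "move_arm", "payload": {
  "series": [
    [-0.005,0,0,0,0,0,-1],
    [-0.015,0,0,0,0,0,-1],
    [-0.015,0,0,0,0,0,-1]
  ]
}}

```text
clock: 16.55
position: [0.4673, -0.1484, 0.0716]
eef_rot: [3.141, -0.002, 1.51]
wrist_force: [-1.9, 6.4, -0.8]
finger_gap: 0.0178
finger_force: 40.3
```

{"api": "move_arm", "payload": {
  "series": [
    [-0.005,0,0,0,0,0,-1],
    [-0.015,0,0,0,0,0,-1],
    [-0.015,0,0,0,0,0,-1]
  ]
}}

```text
clock: 16.8
position: [0.4672, -0.1497, 0.0716]
eef_rot: [3.141, -0.003, 1.51]
wrist_force: [-1.6, 7.5, -1.1]
finger_gap: 0.0176
finger_force: 40.4
```

{"api": "move_arm", "payload": {
  "series": [
    [-0.005,0,0,0,0,0,-1],
    [-0.008,0,0,0,0,0,-1],
    [-0.008,0,0,0,0,0,-1]
  ]
}}

```text
clock: 17.05
position: [0.4672, -0.1502, 0.0716]
eef_rot: [3.141, -0.003, 1.511]
wrist_force: [-0.9, 6.8, -0.9]
finger_gap: 0.0177
finger_force: 40.4
```

{"api": "move_arm", "payload": {
  "series": [
    [0,0,0,0,0,0,-1],
    [0,0,0,0,0,0,-1]
  ]
}}

```text
clock: 17.22
position: [0.4672, -0.1502, 0.0716]
eef_rot: [3.141, -0.003, 1.511]
wrist_force: [-1.9, 6.6, 0.2]
finger_gap: 0.0178
finger_force: 40.4
```

{"api": "move_arm", "payload": {
  "series": [
    [-0.005,0,0,0,0,0,-1],
    [-0.01,0,0,0,0,0,-1],
    [-0.01,0,0,0,0,0,-1],
    [-0.01,0,0,0,0,0,-1]
  ]
}}

```text
clock: 17.55
position: [0.4671, -0.1511, 0.0716]
eef_rot: [3.141, -0.003, 1.511]
wrist_force: [-1.5, 8.2, -0.6]
finger_gap: 0.0176
finger_force: 40.4
```

{"api": "move_arm", "payload": {
  "series": [
    [0,0,0,0,0,0,-1],
    [0,0,0,0,0,0,-1]
  ]
}}

```text
clock: 17.72
position: [0.4671, -0.1511, 0.0716]
eef_rot: [3.141, -0.003, 1.511]
wrist_force: [-1.6, 7.4, -0.6]
finger_gap: 0.0176
finger_force: 40.4
```

Snug at about 7.8 N of drag. I back the command off 1 mm to unload, then release and rise.

{"api": "move_arm", "payload": {
  "series": [
    [0.006,-0.002,0,0,0,0,-1],
    [0.01,-0.003,0,0,0,0,-1],
    [0.01,-0.003,0,0,0,0,-1]
  ]
}}

```text
clock: 17.97
position: [0.4671, -0.151, 0.0716]
eef_rot: [3.141, -0.001, 1.51]
wrist_force: [-0.4, 4.8, -2.4]
finger_gap: 0.0176
finger_force: 40.1
```

{"api": "move_arm", "payload": {
  "series": [
    [0,0,0,0,0,0,-0.3],
    [0,0,0,0,0,0,0],
    [0,0,0,0,0,0,0.1],
    [0,0,0,0,0,0,0.1],
    [0,0,0,0,0,0,0.1]
  ]
}}

```text
clock: 18.38
position: [0.4673, -0.1523, 0.0721]
eef_rot: [3.14, 0.001, 1.509]
wrist_force: [0.4, -0.1, -0.1]
finger_gap: 0.047
finger_force: 0.0
```

{"api": "move_arm", "payload": {
  "series": [
    [0,0,-0.1,0,0,0,0.1],
    [0,0,-0.3,0,0,0,0.1],
    [0,0,-0.6,0,0,0,0.1],
    [0,0,-0.9,0,0,0,0.1],
    [0,0,-1,0,0,0,0.1]
  ]
}}

```text
clock: 18.8
position: [0.4688, -0.1527, 0.1766]
eef_rot: [3.136, 0.003, 1.51]
wrist_force: [0.3, -1.1, -0.0]
finger_gap: 0.0473
finger_force: 0.0
```

Run:
```python
from h import *; from station import manip
s=manip.read_state(); c=manip.camera("wrist"); P=pose(s); k=manip.camera("scene")
a=c["pixels"][100:400,180:460,::-1]; b=cv2.resize(k["pixels"][180:300,290:410,::-1],(300,300),interpolation=2)
cv2.imwrite("pics/w5.png",np.hstack([a,b]))
print(s["position"],s["eef_rot"],s["finger_gap"],s["wrist_force"])
for m,st,ce in blobs(cv2.inRange(hsv(c),(5,150,120),(18,255,255))>0,60): print(st,rect(cast(c,pts(m),.106,P)))
```

```text
[ 0.4687872  -0.15269133  0.17664126] [3.13554196e+00 2.75250816e-03 1.50973282e+00] 0.04726563938971244 [ 0.28984637 -1.06251925 -0.03679217]
[ 303  168   24   68 1453] (array([ 468.5, -143.8]), 48.1, 15.6, 86.9)
```

View pics/w5.png

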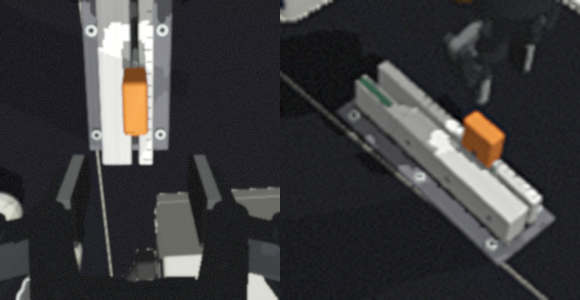

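The blade stands upright in the slot (crop (135,105), and (483,138) in the scene view), and the open fingers are clear above it. I let the arm settle and hand in.

{"api": "move_arm", "payload": {
  "series": [
    [0,0,0,0,0,0,0.1],
    [0,0,0,0,0,0,0.1],
    [0,0,0,0,0,0,0.1]
  ]
}}

```text
clock: 19.15
position: [0.4658, -0.1511, 0.1701]
eef_rot: [-3.139, -0.001, 1.51]
wrist_force: [0.1, 0.3, 0.7]
finger_gap: 0.0468
finger_force: 0.0
```

```bash
python3 -c "
from station import manip
print(manip.hand_in())"
```

```text
the job is handed in; nothing more can be done
None
```

The job is handed in with no verdict returned: the blade was set down in the entry bay, slid along the straight wall until snug at about 7.8 N of drag, and released upright in the slot about 42 mm past the rail's middle.

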